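Level the screw lift with its rest, finishing on the rise

ROBOT

A 6-joint arm with a two-finger parallel gripper is mounted at the origin on a cart in front of the work surface, level with it; the furniture and walls round the work are solid. World frame = base frame: x ahead of the robot, y to its left, z up, the work surface at z = 0. Lengths are in m, angles in rad, forces in N, time in s.
With the tool pointing down it reaches from about 0.35 to 0.775 m from the base axis. Payload 7.3 kg.
Tool frame: the origin (TCP) lies at the very end of the fingers, on their centre line; the grasp point (between the pads) lies 19 mm behind it; z points along the fingers, y is the line along which they close (so a half turn about z gives the same grasp; the last joint's range is limited). The gripper opens to 92 mm and grips with 3 to 60 N. Pads are 19 mm wide; open, the fingers measure 130 mm over their backs; the gripper's body (75 mm by 190 mm) begins 47 mm behind the grasp point.
Start: joints at [1.169, 0.342, 1.524, -0, 1.275, -0.146], TCP at [0.133, 0.508, 0.227] pointing down, gripper open.
Joint ranges: [-2.53, 2.53], [-0.77, 2.02], [0.04, 2.7], [-1, 4.14], [0.28, 2.66], [-3.11, 3.11]. Speed limits (rad/s): [2.57, 2.57, 3.14, 3.14, 3.14, 3.14].

INTERFACE

Orientations are given as [roll, pitch, yaw] about the fixed x, y, z axes, in that order (R = Rz(yaw) Ry(pitch) Rx(roll)).
In Python, from cell import * gives the robot as it stands.
- The arm moves only by the tool step_arm, never from a script. Its argument "commands" is a list of rows, each a list of 7 numbers: the opening, from 0 (shut) to 1 (fully open), then the shift along the world's x, y, z in cm, then the turn, a rotation vector about the world's x, y, z in rad. A call has 1 to 5 rows; each row is the pose to reach, as a shift and turn from the pose commanded when the call began; what a row does not reach only later rows make up. A row lasts 1/12 s, in which the tool goes at most 41.7 mm and 7.16 degrees, less where a joint would pass 70% of its speed; a pose out of reach is approached as far as the arm can. A call with a gripper value outside its range is refused whole. The fingers move at their own pace and stop on an object; "grip_force" is the grip in N (left out, the last holds). Time passes only in rows, so rows that repeat a pose let the fingers close. It gives the time, the measured TCP pose, the force, the opening and the grip force at its end, in the units of the state.
- observe(): the state, without advancing time (a new reading comes with each control period).
- read_camera(name): name is "scene" or "top"; returns the picture (420x560x3 uint8, red, green, blue); there is no depth.
- camera_model(name): a dict with "vfov" (degrees; the focal length in pixels is half the picture's height over the tangent of half this angle, whatever the lens; pixels are square), "cx", "cy" (the principal point, pixels), "k1" (the pictures are not rectified: a ray, as slopes to the right and down, at radius r is drawn at 1 + k1 r^2 times it, then the intrinsics apply), "world_to_cam" (4x4, takes a point from world to camera coordinates). Camera axes: x right, y up, looking along -z (the intrinsics and any distortion apply to the point x, -y, -z); pixel columns grow to the right and rows downward; lengths in m; the calibration is good to about 2 mm. A picture is of the moment at which its call begins. camera_model takes no time and is no camera call.
- hand_in(): hands the job in; it is judged then, once.
The state is a dict: "time": time; "qpos": joint angles; "qvel": joint speeds; "joint_efforts": joint torques, N m; "tool_pos": TCP position; "tool_rot": TCP orientation; "contact_force": force on the tool from outside, world axes, zero at the start; "torque": the same for the moment, N m; "opening": finger opening in m; "grip_force": force on a finger pad.
Only numpy, scipy, OpenCV 4.12 (cv2) and the standard library are available. Lean on these libraries where they do the work, as an engineer would, in place of code of your own. Each camera call takes 0.05 s, during which the arm holds its last target. There are 200 camera calls.

TASK

The table of the screw lift was left too high for the next board. Wind it down with the crank until it is clearly below the top of the steel rest beside it, then bring it up until the two tops are level, ending on the rise so that the play in the worn nut is taken up and the screw carries the table. Let go of the crank and lean down on the table with closed fingers for a second, about 15 N and never over 25 N: it must stay level; leave the loose things nearby alone.

Things in the scene. Friction and masses are not known exactly. Their poses are not given: they have to be found in the camera images.
- lift: the lift's grey base plate (200 x 205 x 14 mm), fixed to the bench, with two guide rods, the screw between them, a back plate behind and a grey bridge on top (132 mm above the bench). Origin on the bench under the screw's axis; z up; the table reaches out from the screw along -x, the steel rest stands beside it at -y.
- table: the lifting table: flat aluminium plate 110 (x) x 80 (y) x 12 mm on a block that slides on the guide rods. Origin at the centre of its flat top, 80 mm from the screw's axis. Starts 100 mm above the bench, can go down to 56 mm. It slides stiffly (friction about 12 N, weight about 5 N), so it stays where left; with play below it, a push of 8 N or more drops it through the play.
- rest: the fixed rest: a flat steel pad 60 (x) x 50 (y) x 12 mm on a round post beside the table, 47 mm clear of the table's edge. Origin at the centre of its flat top, 74 to 90 mm above the bench; axes as the lift's.
- crank_grip (a point): middle of the crank's upright black handle, 35 mm tall (top 196 mm above the bench) and 18 mm thick, which revolves freely on its pin: grip it from above and lead it round without turning the wrist. It runs round the screw's axis at 38 mm radius, 179 mm above the bench; the flat crank arm's top lies 18 mm below this point.
- slab: loose dark sanding board, 45 x 190 x 16 mm, to be left alone; origin at the centre of its underside
- caliper: loose caliper, 67 x 200 x 14 mm, to be left alone; origin at the centre of its underside
- cutters: loose side cutters, 54 x 124 x 11 mm, to be left alone; origin at the centre of their underside
- crank: the steel crank on the screw's top; origin on the screw's axis, 137.5 mm above the bench; the handle lies along its -x. Clockwise seen from above raises the table 20 mm a turn, anticlockwise lowers it; endless; stays where left. The worn nut has 3 mm of play: after a change of direction the crank turns a seventh of a turn before the table moves. Turning force at the handle: 2 N in the play, 3 to 4 N when raising.

How it is judged:
On the way, in this order (a step that is already met when the one before it is completed fails the run):
1. the table has been wound clearly below the rest's top (1.5 mm or more) (z of table in the frame of rest below -0.0015 m), for 0.2 s.
2. the table has been brought up level with the rest, within 1.5 mm (z of table in the frame of rest between -0.0015 and 0.0015 m), for 0.2 s.
3. the fingers lean on the table with 10 N or more for 0.6 s, and it stays level within 1.5 mm (all of step 2 and contact force between the fingers and table above 10 N), for 0.6 s.
At the end, for the whole second after the job is handed in: after the lean the table's top is still level with the rest's top within 1.5 mm, at rest (all of step 2 and linear speed of table below 0.002 m/s); the robot touches nothing.
It fails at once if the robot presses on the table with more than 25 N (contact force between any of the fingers, the arm and table above 25 N).
It fails at once if the slab, caliper or cutters moved by more than 15 mm (distance of any of slab, caliper, cutters from where it was at the start of the episode above 0.015 m).
It also fails if it takes over 67 s, if anything falls off the work surface, if the arm or the gripper's body presses on something with over 40 N, if the wrist force passes 120 N, or if a joint passes its speed limit or range.

## Working session

There is one attempt and no reset: what is moved stays moved. The work goes in short steps, Python scripts to look and compute and a tool call to move; the robot and the scene stay as the last step left them, time stands still between calls to the robot, and variables do not carry over. Pictures are saved under pics/ and viewed, at most 10 in all, crops included, and the job is handed in when it is done.

Besides the shell and the picture viewer there is one more tool, called after "Request:" by a JSON object that holds its "method" and its "body", one argument or row to a line. step_arm: Moves the arm, as the interface text tells. Its arguments: {"type":"object","properties":{"commands":{"type":"array"},"grip_force":{"type":"number"}},"required":["commands"]}

```bash
mkdir -p pics
cat > h.py <<'E'
import numpy as np, cv2
from cell import *
def K(n):
    m=camera_model(n); f=210/np.tan(np.radians(m["vfov"])/2); return m,f
def ray(n,u,v):
    m,f=K(n); x=(u-m["cx"])/f; y=(v-m["cy"])/f
    rd=np.hypot(x,y); r=rd
    for _ in range(50): r=rd/(1+m["k1"]*r*r)
    s=r/rd if rd>0 else 1
    T=np.array(m["world_to_cam"]); R=T[:3,:3]
    d=R.T@np.array([x*s,-y*s,-1]); o=-R.T@T[:3,3]
    return o,d
def onz(n,u,v,z):
    o,d=ray(n,u,v); return o+d*(z-o[2])/d[2]
def proj(n,p):
    m,f=K(n); c=np.array(m["world_to_cam"])@np.append(p,1); x=c[0]/-c[2]; y=-c[1]/-c[2]
    k=1+m["k1"]*(x*x+y*y); return np.array([m["cx"]+f*x*k,m["cy"]+f*y*k])
def tri(n1,p1,n2,p2):
    o1,d1=ray(n1,*p1);o2,d2=ray(n2,*p2)
    s=np.linalg.lstsq(np.c_[d1,-d2],o2-o1,rcond=None)[0]
    a=o1+d1*s[0];b=o2+d2*s[1]; return (a+b)/2,np.linalg.norm(a-b)
def snap(n,name,crop=None,sc=1):
    im=read_camera(n); cv2.imwrite(f"pics/{name}_raw.png",im[:,:,::-1])
    o=im[:,:,::-1]
    if crop: a,b,c,d=crop;o=o[b:d,a:c]
    cv2.imwrite(f"pics/{name}.png",cv2.resize(o,None,fx=sc,fy=sc,interpolation=cv2.INTER_CUBIC)); return im
E
python3 - <<'E'
from h import *
snap("scene","s0",sc=1.42);snap("top","t0",sc=1.42)
for n in("scene","top"):
    m,f=K(n);o,d=ray(n,280,210);print(n,f,m["k1"],o,d)
print(observe())
E
```

```text
scene 427.1854728825478 -0.10537165087109943 [ 0.11509325 -0.38001534  0.8240476 ] [ 0.49981012  0.49963661 -0.70751371]
top 404.35124509644226 -0.023503247725573866 [0.53874785 0.11043012 0.96537387] [ 0.11249226  0.0099789  -0.99382289]
{'time': 0.1, 'qpos': array([ 1.16900746e+00,  3.42643018e-01,  1.52488676e+00,  1.16513552e-05,
        1.27539376e+00, -1.45980238e-01]), 'qvel': array([-2.86391883e-05, -7.06968949e-04, -2.65528877e-03,  1.29369456e-03,
        2.43215684e-04,  2.85472377e-04]), 'joint_efforts': array([ 1.47520263e-03, -4.31997442e+01, -2.44697607e+01,  7.18801981e-02,
        5.24525985e-02, -6.91988316e-05]), 'tool_pos': array([0.1326683 , 0.50760445, 0.22613178]), 'tool_rot': array([-3.14027754e+00, -2.04617957e-04,  2.88578049e+00]), 'contact_force': array([ 0.4069501 ,  0.01190533, -0.34590078]), 'torque': array([0.0089141 , 0.0327973 , 0.01884086]), 'grip_force': 0.0, 'opening': 0.0915740702222206}
```

View pics/s0.png

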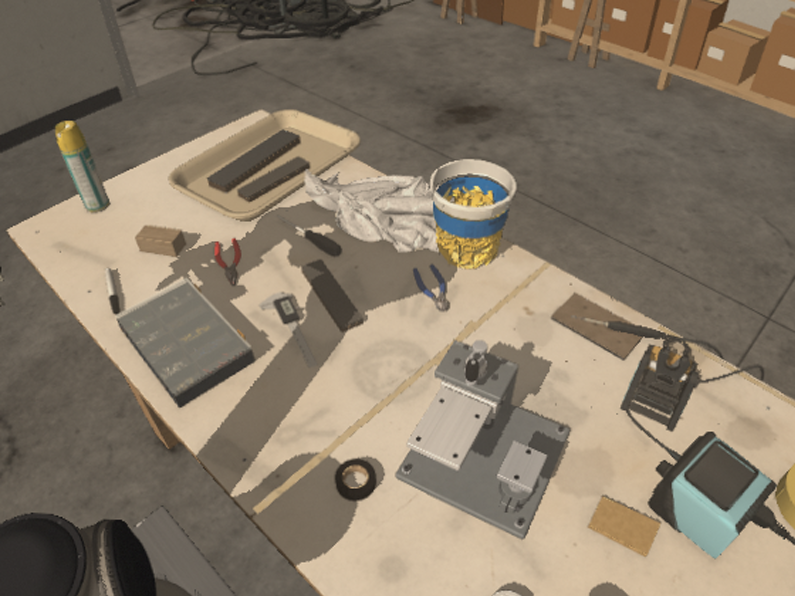

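View pics/t0.png

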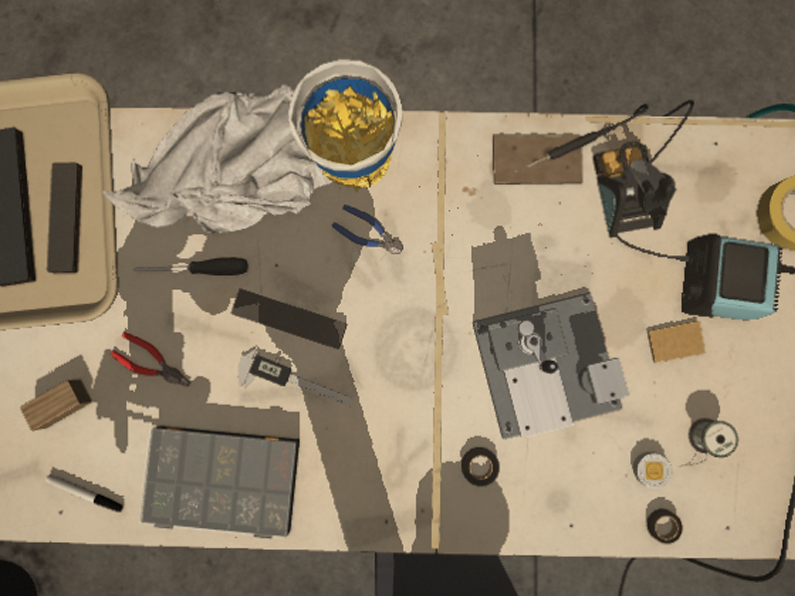

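The lift is right of centre: crank at about (530,345) with its black handle at (549,366) in the top view (enlarged), rest at (606,380), table at (540,398). Loose tools lie to the left, clear of it.

Run:
```python
import cv2
a=cv2.imread("pics/t0_raw.png")[195:315,325:455];b=cv2.imread("pics/s0_raw.png")[230:385,270:410]
a=cv2.resize(a,None,fx=4.6,fy=4.6,interpolation=cv2.INTER_CUBIC);b=cv2.resize(b,None,fx=3.8,fy=3.8,interpolation=cv2.INTER_CUBIC)
cv2.imwrite("pics/t0c.png",a);cv2.imwrite("pics/s0c.png",b)
```

```text
(no output)
```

View pics/t0c.png

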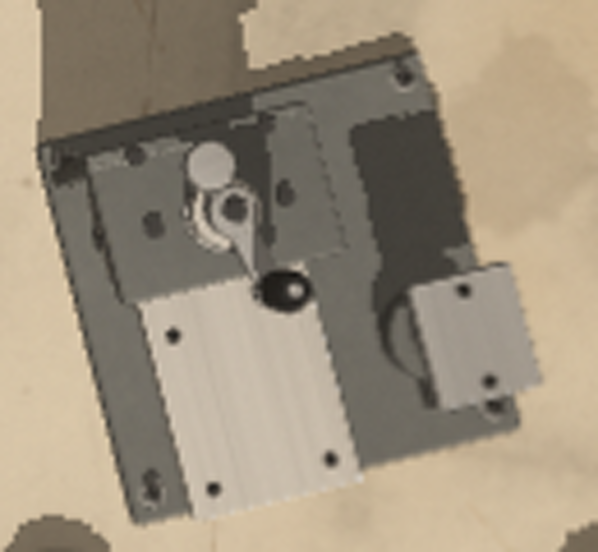

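View pics/s0c.png

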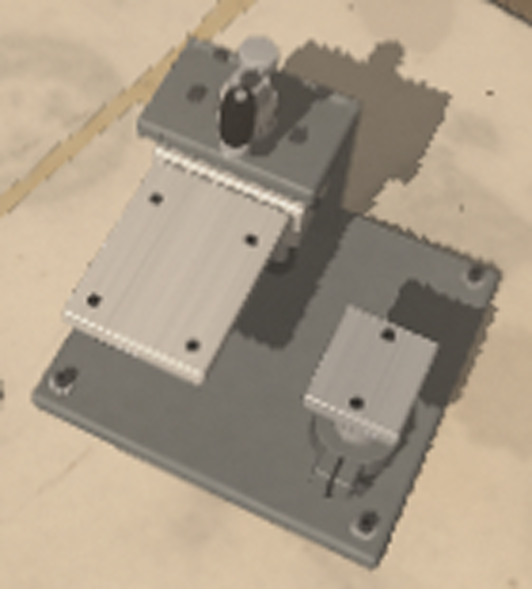

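The crops show the dark screw holes clearly: table (174,335), (213,489), (331,459) and rest (464,290), (490,381) in the top crop, table (156,199), (94,300), (192,345) and rest (388,335), (356,403) in the scene crop. The handle is at (285,290) top, (238,118) scene. Now refining these and triangulating.

```bash
cat >> h.py <<'E'
def blob(g,p,r=3):
    u,v=np.round(p).astype(int); w=g[v-r:v+r+1,u-r:u+r+1].astype(float)
    bg=np.percentile(w,75); k=np.clip(bg-w-12,0,None); yy,xx=np.mgrid[-r:r+1,-r:r+1]
    return np.array([u+(k*xx).sum()/k.sum(),v+(k*yy).sum()/k.sum()])
def full(n,c):
    s,o=(4.6,(325,195)) if n=="top" else (3.8,(270,230))
    return (np.array(c)+.5)/s-.5+np.array(o)
E
python3 - <<'E'
from h import *
g={n:cv2.cvtColor(cv2.imread(f"pics/{n[0]}0_raw.png"),cv2.COLOR_BGR2GRAY) for n in("top","scene")}
P={"tF+":((174,335),(156,199)),"tN+":((213,489),(94,300)),"tN-":((331,459),(192,345)),"rF":((464,290),(388,335)),"rN":((490,381),(356,403))}
for k,(a,b) in P.items():
    a=blob(g["top"],full("top",a));b=blob(g["scene"],full("scene",b))
    print(k,a.round(1),b.round(1),*[np.round(x,4) for x in tri("top",a,"scene",b)])
a=full("top",(235,209));print("hub",onz("top",*a,.15).round(4))
a=full("top",(285,290));b=full("scene",(238,118));print("handle",tri("top",a,"scene",b), onz("top",*full("top",(295,290)),.196))
for c in((404,76),(65,165),(151,490),(496,405)):print("bolt",onz("top",*full("top",c),.018).round(4))
for c in((211,164),):print("cw",tri("top",full("top",c),"scene",full("scene",(258,52))))
E
```

```text
tF+ [362.2 267.5] [310.6 281.8] [ 0.5182 -0.0589  0.1005] 0.0029
tN+ [371.  300.9] [294.2 308.6] [ 0.4487 -0.0776  0.1005] 0.0027
tN- [396.4 294.4] [320.2 320.5] [ 0.4633 -0.1316  0.1002] 0.0029
rF [425.2 257.6] [372.1 317.3] [ 0.5423 -0.1974  0.0897] 0.0039
rN [431.  277.5] [363.4 335.6] [ 0.4994 -0.209   0.0894] 0.0025
hub [ 0.574  -0.0753  0.15  ]
handle (array([ 0.54013821, -0.0910333 ,  0.17799273]), np.float64(0.0028767094623732775)) [ 0.53917868 -0.08953417  0.196     ]
bolt [ 0.6495 -0.1921  0.018 ]
bolt [ 0.6004 -0.0188  0.018 ]
bolt [ 0.4378 -0.0633  0.018 ]
bolt [ 0.4834 -0.2372  0.018 ]
cw (array([ 0.59359339, -0.06321082,  0.1610846 ]), np.float64(0.0022261151210495075))
```

Request:
{"method": "step_arm", "body": {
  "commands": [
    [0, 2.7, -2.6, 0.3, 0, 0, 0.1],
    [0, 5.4, -5.2, 0.6, 0, 0, 0.2],
    [0, 8.1, -7.8, 0.9, 0, 0, 0.3],
    [0, 10.8, -10.4, 1.2, 0, 0, 0.4],
    [0, 13.5, -13, 1.5, 0, 0, 0.5]
  ],
  "grip_force": 10
}}

```text
time: 0.52
tool_pos: [0.2685, 0.3765, 0.2416]
tool_rot: [-3.141, -0.001, -2.892]
contact_force: [0.1, 0.3, 0.9]
opening: 0.0627
grip_force: 0.0
```

Request:
{"method": "step_arm", "body": {
  "commands": [
    [0, 2.7, -2.6, 0, 0, 0, 0],
    [0, 5.4, -5.2, 0, 0, 0, 0],
    [0, 8.1, -7.8, 0, 0, 0, 0],
    [0, 10.8, -10.4, 0, 0, 0, 0],
    [0, 13.5, -13, 0, 0, 0, 0]
  ]
}}

```text
time: 0.93
tool_pos: [0.4037, 0.2463, 0.2416]
tool_rot: [3.141, -0.0, -2.898]
contact_force: [1.4, 0.9, -0.7]
opening: 0.0299
grip_force: 0.0
```

Request:
{"method": "step_arm", "body": {
  "commands": [
    [0, 0.9, -3.84, 0, 0, 0, 0],
    [0, 1.8, -7.7, 0, 0, 0, 0],
    [0, 2.7, -11.5, 0, 0, 0, 0],
    [0, 3.6, -15.4, 0, 0, 0, 0],
    [0, 4.5, -19.2, 0, 0, 0, 0]
  ]
}}

```text
time: 1.35
tool_pos: [0.4476, 0.054, 0.2415]
tool_rot: [3.141, -0.0, -2.897]
contact_force: [0.8, 1.3, 0.7]
opening: 0.0006
grip_force: 0.0
```

Request:
{"method": "step_arm", "body": {
  "commands": [
    [0, 0.9, -3.84, 0, 0, 0, 0],
    [0, 1.8, -7.7, 0, 0, 0, 0],
    [0, 2.7, -11.5, 0, 0, 0, 0],
    [0, 3.6, -15.4, 0, 0, 0, 0],
    [0, 4.5, -19.2, 0, 0, 0, 0]
  ]
}}

```text
time: 1.77
tool_pos: [0.4927, -0.1381, 0.2415]
tool_rot: [3.141, -0.0, -2.898]
contact_force: [0.5, 0.5, 0.4]
opening: 0.0004
grip_force: 0.0
```

Request:
{"method": "step_arm", "body": {
  "commands": [
    [0, 0.9, -3.8, 0, 0, 0, 0],
    [0, 1.8, -7.6, 0, 0, 0, 0],
    [0, 1.8, -7.6, -3.5, 0, 0, 0],
    [0, 1.8, -7.6, -7, 0, 0, 0],
    [0, 1.8, -7.6, -10.5, 0, 0, 0]
  ]
}}

```text
time: 2.18
tool_pos: [0.5106, -0.213, 0.1352]
tool_rot: [-3.141, 0.0, -2.899]
contact_force: [0.1, 0.5, -0.0]
opening: 0.0006
grip_force: 0.0
```

Request:
{"method": "step_arm", "body": {
  "commands": [
    [0, 0, 0, -2, 0, 0, 0],
    [0, 0, 0, -3.8, 0, 0, 0],
    [0, 0, 0, -4.3, 0, 0, 0],
    [0, 0, 0, -4.3, 0, 0, 0]
  ]
}}

```text
time: 2.52
tool_pos: [0.5099, -0.2115, 0.0922]
tool_rot: [3.139, -0.003, -2.897]
contact_force: [-0.6, 0.1, 0.4]
opening: 0.0001
grip_force: 0.0
```

Request:
{"method": "step_arm", "body": {
  "commands": [
    [0, 0, 0, -0.1, 0, 0, 0],
    [0, 0, 0, -0.1, 0, 0, 0]
  ]
}}

```text
time: 2.68
tool_pos: [0.5115, -0.2124, 0.0939]
tool_rot: [-3.14, 0.002, -2.897]
contact_force: [0.2, -0.0, 0.5]
opening: 0.0007
grip_force: 0.0
```

Request:
{"method": "step_arm", "body": {
  "commands": [
    [0, 0, 0, -0.1, 0, 0, 0],
    [0, 0, 0, -0.1, 0, 0, 0]
  ]
}}

```text
time: 2.85
tool_pos: [0.5113, -0.2123, 0.0927]
tool_rot: [-3.14, 0.001, -2.897]
contact_force: [0.1, -0.5, -0.2]
opening: 0.0004
grip_force: 0.0
```

Request:
{"method": "step_arm", "body": {
  "commands": [
    [0, 0, 0, -0.1, 0, 0, 0],
    [0, 0, 0, -0.1, 0, 0, 0]
  ]
}}

```text
time: 3.02
tool_pos: [0.5109, -0.2121, 0.0911]
tool_rot: [-3.141, 0.0, -2.897]
contact_force: [0.1, 0.4, 0.1]
opening: 0.0009
grip_force: 0.0
```

Request:
{"method": "step_arm", "body": {
  "commands": [
    [0, 0, 0, -0.1, 0, 0, 0],
    [0, 0, 0, -0.1, 0, 0, 0]
  ]
}}

```text
time: 3.18
tool_pos: [0.5108, -0.212, 0.0897]
tool_rot: [3.141, -0.0, -2.897]
contact_force: [-0.8, -0.4, 0.4]
opening: 0.0003
grip_force: 0.0
```

Request:
{"method": "step_arm", "body": {
  "commands": [
    [0, 0, 0, -0.1, 0, 0, 0],
    [0, 0, 0, -0.1, 0, 0, 0]
  ]
}}

```text
time: 3.35
tool_pos: [0.5109, -0.2121, 0.0894]
tool_rot: [-3.141, 0.0, -2.897]
contact_force: [-1.7, 1.0, 5.5]
opening: 0.0005
grip_force: 2.8
```

Request:
{"method": "step_arm", "body": {
  "commands": [
    [0, 0, 0, -0.05, 0, 0, 0],
    [0, 0, 0, -0.05, 0, 0, 0]
  ]
}}

```text
time: 3.52
tool_pos: [0.5109, -0.2121, 0.0893]
tool_rot: [-3.141, 0.0, -2.897]
contact_force: [-2.7, 1.3, 10.0]
opening: 0.0005
grip_force: 4.6
```

Request:
{"method": "step_arm", "body": {
  "commands": [
    [0, 0, 0, -0.05, 0, 0, 0],
    [0, 0, 0, -0.05, 0, 0, 0]
  ]
}}

```text
time: 3.68
tool_pos: [0.5109, -0.2121, 0.0893]
tool_rot: [-3.141, 0.001, -2.897]
contact_force: [-3.6, 1.1, 12.7]
opening: 0.0002
grip_force: 6.4
```

```bash
python3 -c "
from cell import *
s=observe();print(s['tool_pos'],s['contact_force'],s['qpos'])"
```

```text
[ 0.51089605 -0.21208741  0.089288  ] [-3.57098149  1.14769267 12.65343181] [-5.32022732e-01  5.36468749e-01  1.62704593e+00 -2.72594032e-05
  9.77217678e-01 -2.34714604e+00]
```

Request:
{"method": "step_arm", "body": {
  "commands": [
    [0, 0, 0, 3.8, 0, 0, 0],
    [0, 0, 0, 7.6, 0, 0, 0],
    [0.2, 0, 0, 11.4, 0, 0, 0],
    [0.7, 0, 0, 15.2, 0, 0, 0],
    [0.7, 1, 4, 15.2, 0, 0, 0]
  ]
}}

```text
time: 4.1
tool_pos: [0.5231, -0.1785, 0.2476]
tool_rot: [-3.13, 0.01, -2.903]
contact_force: [1.9, -1.1, -0.0]
opening: 0.0161
grip_force: 0.0
```

Request:
{"method": "step_arm", "body": {
  "commands": [
    [0.7, 1, 4, 0, 0, 0, 0],
    [0.7, 1.9, 8.1, 0, 0, 0, 0],
    [0.7, 1.9, 8.1, 0, 0, 0, 0],
    [0.7, 1.9, 8.1, 0, 0, 0, 0]
  ]
}}

```text
time: 4.43
tool_pos: [0.54, -0.0889, 0.2398]
tool_rot: [3.141, -0.0, -2.893]
contact_force: [0.4, -0.5, 0.7]
opening: 0.0425
grip_force: 0.0
```

```bash
python3 -c "
from h import *
im=read_camera('scene');import cv2
cv2.imwrite('pics/s1.png',cv2.resize(im[200:385,260:430,::-1],None,fx=3,fy=3));print(observe()['tool_pos'])"
```

```text
[ 0.53987258 -0.09045155  0.23966133]
```

View pics/s1.png

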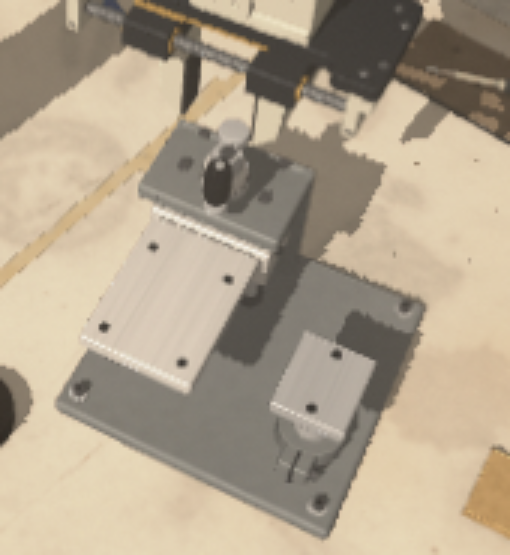

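The open fingers hover at (190,110) and (255,115), straddling the handle at (217,180); the lift is untouched. Descending and gripping.

Request:
{"method": "step_arm", "body": {
  "commands": [
    [0.7, 0, 0, -2.5, 0, 0, 0],
    [0.7, 0, 0, -5, 0, 0, 0],
    [0.7, 0, 0, -7.2, 0, 0, 0],
    [0.7, 0, 0, -7.2, 0, 0, 0]
  ]
}}

```text
time: 4.82
tool_pos: [0.537, -0.0919, 0.1634]
tool_rot: [3.137, -0.007, -2.899]
contact_force: [-0.8, 1.0, -0.9]
opening: 0.064
grip_force: 0.0
```

Request:
{"method": "step_arm", "body": {
  "commands": [
    [0, 0, 0, 0, 0, 0, 0],
    [0, 0, 0, 0, 0, 0, 0],
    [0, 0, 0, 0, 0, 0, 0],
    [0, 0, 0, 0, 0, 0, 0],
    [0, 0, 0, 0, 0, 0, 0]
  ],
  "grip_force": 12
}}

```text
time: 5.23
tool_pos: [0.5403, -0.0913, 0.1688]
tool_rot: [-3.141, 0.002, -2.898]
contact_force: [-0.9, -0.7, 0.0]
opening: 0.0357
grip_force: 0.0
```

Request:
{"method": "step_arm", "body": {
  "commands": [
    [0, 0, 0, 0, 0, 0, 0],
    [0, 0, 0, 0, 0, 0, 0],
    [0, 0, 0, 0, 0, 0, 0],
    [0, 0, 0, 0, 0, 0, 0],
    [0, 0, 0, 0, 0, 0, 0]
  ]
}}

```text
time: 5.65
tool_pos: [0.5399, -0.091, 0.168]
tool_rot: [3.142, 0.0, -2.897]
contact_force: [-1.1, 0.6, 2.4]
opening: 0.0167
grip_force: 12.0
```

```bash
python3 -c "
import numpy as np
t0=np.radians(-151.7);r=3.8
p=[np.array([r*np.cos(t0+k*np.pi/8),r*np.sin(t0+k*np.pi/8)]) for k in range(17)]
for s in range(0,15,5):print([list((p[k]-p[s]).round(2)) for k in range(s+1,min(s+6,17))])"
```

```text
[[np.float64(0.94), np.float64(-1.14)], [np.float64(2.25), np.float64(-1.84)], [np.float64(3.73), np.float64(-1.98)], [np.float64(5.15), np.float64(-1.54)], [np.float64(6.29), np.float64(-0.6)]]
[[np.float64(0.69), np.float64(1.31)], [np.float64(0.84), np.float64(2.79)], [np.float64(0.4), np.float64(4.2)], [np.float64(-0.54), np.float64(5.35)], [np.float64(-1.85), np.float64(6.04)]]
[[np.float64(-1.48), np.float64(0.14)], [np.float64(-2.89), np.float64(-0.29)], [np.float64(-4.04), np.float64(-1.24)], [np.float64(-4.73), np.float64(-2.55)], [np.float64(-4.87), np.float64(-4.02)]]
```

First a quarter turn to check forces.

Request:
{"method": "step_arm", "body": {
  "commands": [
    [0, 0.94, -1.14, 0, 0, 0, 0],
    [0, 2.25, -1.84, 0, 0, 0, 0],
    [0, 3.73, -1.98, 0, 0, 0, 0],
    [0, 5.15, -1.54, 0, 0, 0, 0],
    [0, 6.29, -0.6, 0, 0, 0, 0]
  ]
}}

```text
time: 6.07
tool_pos: [0.6026, -0.0975, 0.1678]
tool_rot: [3.141, -0.002, -2.899]
contact_force: [-8.7, 2.5, 5.0]
opening: 0.0172
grip_force: 12.0
```

Request:
{"method": "step_arm", "body": {
  "commands": [
    [0, 0, 0, 0, 0, 0, 0],
    [0, 0, 0, 0, 0, 0, 0],
    [0, 0, 0, 0, 0, 0, 0]
  ]
}}

```text
time: 6.32
tool_pos: [0.6029, -0.0967, 0.168]
tool_rot: [3.142, 0.001, -2.897]
contact_force: [0.2, 2.9, 3.1]
opening: 0.0173
grip_force: 12.0
```

Smooth. Continuing.

Request:
{"method": "step_arm", "body": {
  "commands": [
    [0, 0.69, 1.31, 0, 0, 0, 0],
    [0, 0.84, 2.79, 0, 0, 0, 0],
    [0, 0.4, 4.2, 0, 0, 0, 0],
    [0, -0.54, 5.35, 0, 0, 0, 0],
    [0, -1.85, 6.04, 0, 0, 0, 0]
  ]
}}

```text
time: 6.73
tool_pos: [0.5842, -0.0361, 0.1679]
tool_rot: [-3.139, 0.001, -2.896]
contact_force: [-1.9, -11.7, 1.2]
opening: 0.017
grip_force: 12.0
```

Request:
{"method": "step_arm", "body": {
  "commands": [
    [0, -1.48, 0.14, 0, 0, 0, 0],
    [0, -2.89, -0.29, 0, 0, 0, 0],
    [0, -4.04, -1.24, 0, 0, 0, 0],
    [0, -4.73, -2.55, 0, 0, 0, 0]
  ]
}}

```text
time: 7.07
tool_pos: [0.5369, -0.0608, 0.1681]
tool_rot: [-3.141, 0.003, -2.896]
contact_force: [10.1, 0.5, -3.0]
opening: 0.0173
grip_force: 12.0
```

Request:
{"method": "step_arm", "body": {
  "commands": [
    [0, 0, 0, 0, 0, 0, 0],
    [0, 0, 0, 0, 0, 0, 0],
    [0, 0, 0, 0, 0, 0, 0]
  ]
}}

```text
time: 7.32
tool_pos: [0.5369, -0.0616, 0.168]
tool_rot: [3.142, 0.0, -2.897]
contact_force: [-0.6, -1.7, 4.3]
opening: 0.0172
grip_force: 12.0
```

```bash
python3 -c "
from h import *
im=read_camera('scene');cv2.imwrite('pics/s2_raw.png',im[:,:,::-1])
cv2.imwrite('pics/s2.png',cv2.resize(im[230:385,270:410,::-1],None,fx=3.8,fy=3.8,interpolation=cv2.INTER_CUBIC));print(observe()['tool_pos'])
im=read_camera('top');cv2.imwrite('pics/t2_raw.png',im[:,:,::-1])"
```

```text
[ 0.53687336 -0.06148869  0.16797521]
```

View pics/s2.png

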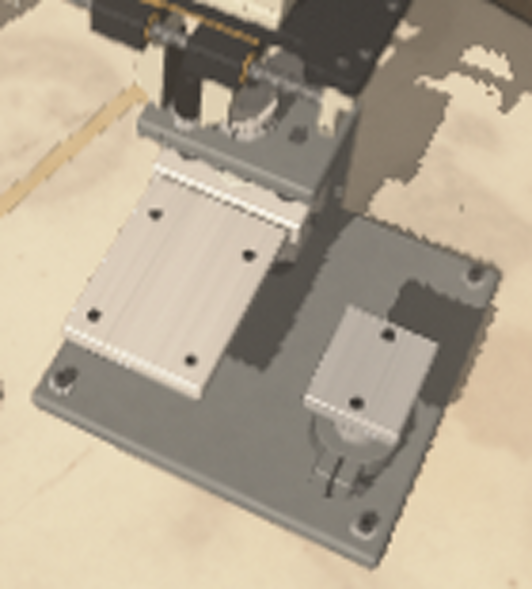

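The table has dropped: its screws went from (156,199) to (156,213), (94,300) to (94,316), (192,345) to (191,360). Converting that to height.

```bash
cat >> h.py <<'E'
XY={"F+":((156,199)),"F-":((251,240)),"N+":((94,300)),"N-":((192,345))}
def gz(f): return cv2.cvtColor(cv2.imread(f),cv2.COLOR_BGR2GRAY)
def tz(f,dy):
    g0,g=gz("pics/s0_raw.png"),gz(f); out=[]
    for k,c in XY.items():
        b0=blob(g0,full("scene",c)); b=blob(g,full("scene",(c[0],c[1]+dy)))
        P=onz("scene",*b0,.100); o,d=ray("scene",*b); e=np.array([0,0,1.])
        s=np.linalg.lstsq(np.c_[d,-e],P-o,rcond=None)[0]; out.append((P+e*s[1])[2])
    return np.round(out,4),np.mean(out)
E
python3 -c "
from h import *
print(tz('pics/s2_raw.png',15))"
```

```text
(array([0.0855, 0.0854, 0.0854, 0.0853]), np.float64(0.08540338238235838))
```

```bash
python3 -c "
import numpy as np
r=3.8
t=np.radians(163.3-12.06*np.arange(11));p=np.c_[r*np.cos(t),r*np.sin(t)]
for s in(0,5):print((p[s+1:s+6]-p[s]).round(2).tolist())"
```

```text
[[0.31, 0.74], [0.76, 1.39], [1.35, 1.94], [2.03, 2.35], [2.78, 2.61]]
[[0.79, 0.1], [1.59, 0.03], [2.35, -0.21], [3.05, -0.6], [3.65, -1.13]]
```

Request:
{"method": "step_arm", "body": {
  "commands": [
    [0, 0.31, 0.74, 0, 0, 0, 0],
    [0, 0.76, 1.39, 0, 0, 0, 0],
    [0, 1.35, 1.94, 0, 0, 0, 0],
    [0, 2.03, 2.35, 0, 0, 0, 0],
    [0, 2.78, 2.61, 0, 0, 0, 0]
  ]
}}

```text
time: 7.83
tool_pos: [0.5654, -0.0355, 0.1679]
tool_rot: [-3.141, -0.0, -2.897]
contact_force: [-1.3, -5.9, 5.4]
opening: 0.017
grip_force: 12.0
```

Request:
{"method": "step_arm", "body": {
  "commands": [
    [0, 0.79, 0.1, 0, 0, 0, 0],
    [0, 1.59, 0.03, 0, 0, 0, 0],
    [0, 2.35, -0.21, 0, 0, 0, 0],
    [0, 3.05, -0.6, 0, 0, 0, 0],
    [0, 3.65, -1.13, 0, 0, 0, 0]
  ]
}}

```text
time: 8.25
tool_pos: [0.6011, -0.0467, 0.1679]
tool_rot: [3.14, -0.002, -2.897]
contact_force: [-7.4, -1.4, 8.8]
opening: 0.0169
grip_force: 12.0
```

Request:
{"method": "step_arm", "body": {
  "commands": [
    [0, 0, 0, 0, 0, 0, 0],
    [0, 0, 0, 0, 0, 0, 0],
    [0, 0, 0, 0, 0, 0, 0]
  ]
}}

```text
time: 8.5
tool_pos: [0.6016, -0.0474, 0.1679]
tool_rot: [-3.141, -0.001, -2.897]
contact_force: [-2.5, -2.7, 6.5]
opening: 0.0171
grip_force: 12.0
```

```bash
python3 -c "
from h import *
im=read_camera('scene');cv2.imwrite('pics/s3_raw.png',im[:,:,::-1])
print(tz('pics/s3_raw.png',11));s=observe();print(s['tool_pos'],s['contact_force'])
d=s['tool_pos'][:2]-[.574,-.0727];print(np.degrees(np.arctan2(d[1],d[0])),np.hypot(*d))"
```

```text
(array([0.0876, 0.0877, 0.0876, 0.0874]), np.float64(0.08756113796168129))
[ 0.60150861 -0.04735542  0.16789364] [-2.77418464 -2.43142526  6.61868934]
42.655388993365634 0.03740416137272904
```

```bash
python3 -c "
import numpy as np
r=3.8
t=np.radians(42.7-9*np.arange(4));p=np.c_[r*np.cos(t),r*np.sin(t)]
print((p[1:]-p[0]).round(2).tolist())"
```

```text
[[0.37, -0.47], [0.66, -0.99], [0.87, -1.55]]
```

Request:
{"method": "step_arm", "body": {
  "commands": [
    [0, 0.37, -0.47, 0, 0, 0, 0],
    [0, 0.66, -0.99, 0, 0, 0, 0],
    [0, 0.87, -1.55, 0, 0, 0, 0],
    [0, 0.87, -1.55, 0, 0, 0, 0],
    [0, 0.87, -1.55, 0, 0, 0, 0]
  ]
}}

```text
time: 8.97
tool_pos: [0.6099, -0.0625, 0.1679]
tool_rot: [3.141, -0.001, -2.897]
contact_force: [-3.8, -1.8, 7.1]
opening: 0.0174
grip_force: 12.0
```

```bash
python3 -c "
from h import *
im=read_camera('scene');cv2.imwrite('pics/s4_raw.png',im[:,:,::-1])
print(tz('pics/s4_raw.png',10.5));s=observe();print(s['tool_pos'],s['contact_force'])
d=s['tool_pos'][:2]-[.574,-.0727];print(np.degrees(np.arctan2(d[1],d[0])),np.hypot(*d))"
```

```text
(array([0.0888, 0.0891, 0.0889, 0.0887]), np.float64(0.08887223585772652))
[ 0.60987077 -0.06249853  0.16787559] [-3.62252556 -0.79034584  7.01908928]
15.875487950858426 0.03729319567974238
```

Request:
{"method": "step_arm", "body": {
  "commands": [
    [0.6, 0, 0, 0, 0, 0, 0],
    [0.6, 0, 0, 0, 0, 0, 0],
    [0.6, 0, 0, 0, 0, 0, 0],
    [0.6, 0, 0, 0, 0, 0, 0],
    [0.6, 0, 0, 0, 0, 0, 0]
  ]
}}

```text
time: 9.43
tool_pos: [0.6099, -0.0625, 0.1672]
tool_rot: [3.141, -0.001, -2.897]
contact_force: [-0.5, 1.0, 0.3]
opening: 0.0459
grip_force: 0.0
```

Request:
{"method": "step_arm", "body": {
  "commands": [
    [0.6, 0, 0, 1, 0, 0, 0],
    [0.6, 0, 0, 3.5, 0, 0, 0],
    [0.6, 0, 0, 6.5, 0, 0, 0],
    [0.6, 0, 0, 8, 0, 0, 0],
    [0.4, -2, -0.5, 8, 0, 0, 0]
  ]
}}

```text
time: 9.85
tool_pos: [0.5935, -0.0678, 0.2525]
tool_rot: [-3.138, 0.009, -2.896]
contact_force: [-0.4, -0.7, 0.1]
opening: 0.0518
grip_force: 0.0
```

Request:
{"method": "step_arm", "body": {
  "commands": [
    [0, -3.5, -1, 0, 0, 0, 0],
    [0, -7, -2, 0, 0, 0, 0],
    [0, -10.5, -3, 0, 0, 0, 0],
    [0, -12.2, -3.4, 0, 0, 0, 0],
    [0, -12.2, -3.4, 0, 0, 0, 0]
  ]
}}

```text
time: 10.27
tool_pos: [0.4651, -0.1023, 0.249]
tool_rot: [-3.141, -0.0, -2.899]
contact_force: [-0.2, 0.2, 0.2]
opening: 0.0198
grip_force: 0.0
```

Request:
{"method": "step_arm", "body": {
  "commands": [
    [0, 0, 0, -3, 0, 0, 0],
    [0, 0, 0, -6, 0, 0, 0],
    [0, 0, 0, -9, 0, 0, 0],
    [0, 0, 0, -12, 0, 0, 0],
    [0, 0, 0, -12, 0, 0, 0]
  ],
  "grip_force": 10
}}

```text
time: 10.68
tool_pos: [0.4658, -0.1007, 0.1236]
tool_rot: [3.136, -0.007, -2.897]
contact_force: [-0.9, -0.2, -0.4]
opening: 0.0007
grip_force: 0.0
```

Request:
{"method": "step_arm", "body": {
  "commands": [
    [0, 0, 0, 0, 0, 0, 0],
    [0, 0, 0, 0, 0, 0, 0],
    [0, 0, 0, 0, 0, 0, 0],
    [0, 0, 0, 0, 0, 0, 0]
  ]
}}

```text
time: 11.02
tool_pos: [0.4691, -0.1022, 0.1295]
tool_rot: [-3.14, 0.003, -2.897]
contact_force: [-0.6, -0.5, 0.4]
opening: 0.0007
grip_force: 0.0
```

```bash
python3 -c "
from h import *
im=read_camera('scene');cv2.imwrite('pics/s5_raw.png',im[:,:,::-1])
cv2.imwrite('pics/s5.png',cv2.resize(im[200:385,260:430,::-1],None,fx=3,fy=3));s=observe();print(s['tool_pos'],s['contact_force'],s['opening'])"
```

```text
[ 0.46886403 -0.10213774  0.12925687] [ 0.68800215  0.34004867 -0.00730812] 0.0006451213436840864
```

View pics/s5.png

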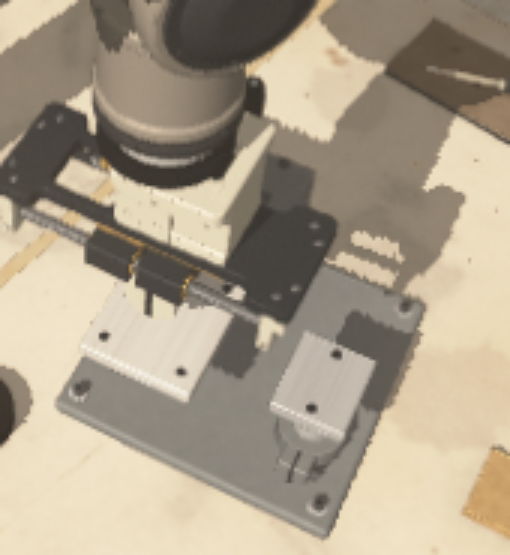

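The closed fingers are above the middle of the table's near half (155,310), clear of the rest at (325,385). Lowering gently.

Request:
{"method": "step_arm", "body": {
  "commands": [
    [0, 0, 0, -1, 0, 0, 0],
    [0, 0, 0, -2, 0, 0, 0],
    [0, 0, 0, -2.7, 0, 0, 0],
    [0, 0, 0, -3.1, 0, 0, 0],
    [0, 0, 0, -3.4, 0, 0, 0]
  ]
}}

```text
time: 11.48
tool_pos: [0.468, -0.1019, 0.0937]
tool_rot: [3.142, 0.0, -2.897]
contact_force: [-0.6, -1.3, -0.8]
opening: 0.0008
grip_force: 0.0
```

Request:
{"method": "step_arm", "body": {
  "commands": [
    [0, 0, 0, 0, 0, 0, 0],
    [0, 0, 0, 0, 0, 0, 0],
    [0, 0, 0, 0, 0, 0, 0]
  ]
}}

```text
time: 11.73
tool_pos: [0.4682, -0.102, 0.0941]
tool_rot: [-3.141, 0.001, -2.897]
contact_force: [0.4, 0.1, 0.3]
opening: 0.0006
grip_force: 0.0
```

Request:
{"method": "step_arm", "body": {
  "commands": [
    [0, 0, 0, -0.1, 0, 0, 0],
    [0, 0, 0, -0.2, 0, 0, 0],
    [0, 0, 0, -0.3, 0, 0, 0],
    [0, 0, 0, -0.4, 0, 0, 0],
    [0, 0, 0, -0.4, 0, 0, 0]
  ]
}}

```text
time: 12.15
tool_pos: [0.4678, -0.1018, 0.0896]
tool_rot: [3.141, -0.0, -2.897]
contact_force: [-1.1, 0.4, -0.3]
opening: 0.0005
grip_force: 0.0
```

Request:
{"method": "step_arm", "body": {
  "commands": [
    [0, 0, 0, -0.05, 0, 0, 0],
    [0, 0, 0, -0.1, 0, 0, 0],
    [0, 0, 0, -0.1, 0, 0, 0]
  ]
}}

```text
time: 12.4
tool_pos: [0.468, -0.1019, 0.0891]
tool_rot: [-3.142, 0.0, -2.897]
contact_force: [-1.9, 0.0, 3.1]
opening: 0.0004
grip_force: 1.9
```

Contact at 89.1 mm against 89.3 mm on the rest, so it is level. Leaning.

Request:
{"method": "step_arm", "body": {
  "commands": [
    [0, 0, 0, -0.05, 0, 0, 0],
    [0, 0, 0, -0.1, 0, 0, 0],
    [0, 0, 0, -0.1, 0, 0, 0]
  ]
}}

```text
time: 12.65
tool_pos: [0.468, -0.1019, 0.089]
tool_rot: [-3.141, 0.001, -2.897]
contact_force: [-4.6, 1.3, 13.4]
opening: 0.0008
grip_force: 6.9
```

Request:
{"method": "step_arm", "body": {
  "commands": [
    [0, 0, 0, -0.02, 0, 0, 0],
    [0, 0, 0, -0.02, 0, 0, 0],
    [0, 0, 0, -0.02, 0, 0, 0],
    [0, 0, 0, -0.02, 0, 0, 0],
    [0, 0, 0, -0.02, 0, 0, 0]
  ]
}}

```text
time: 13.07
tool_pos: [0.468, -0.1019, 0.089]
tool_rot: [-3.141, 0.001, -2.897]
contact_force: [-4.7, 2.0, 15.7]
opening: 0.0007
grip_force: 7.8
```

Request:
{"method": "step_arm", "body": {
  "commands": [
    [0, 0, 0, 0, 0, 0, 0],
    [0, 0, 0, 0, 0, 0, 0],
    [0, 0, 0, 0, 0, 0, 0],
    [0, 0, 0, 0, 0, 0, 0],
    [0, 0, 0, 0, 0, 0, 0]
  ]
}}

```text
time: 13.48
tool_pos: [0.468, -0.1019, 0.0889]
tool_rot: [-3.141, 0.001, -2.897]
contact_force: [-5.1, 1.7, 16.1]
opening: 0.0004
grip_force: 7.8
```

Request:
{"method": "step_arm", "body": {
  "commands": [
    [0, 0, 0, 0, 0, 0, 0],
    [0, 0, 0, 0, 0, 0, 0],
    [0, 0, 0, 0, 0, 0, 0],
    [0, 0, 0, 0, 0, 0, 0]
  ]
}}

```text
time: 13.82
tool_pos: [0.468, -0.1019, 0.089]
tool_rot: [-3.141, 0.001, -2.897]
contact_force: [-4.8, 1.8, 15.1]
opening: 0.0003
grip_force: 7.8
```

It held still under about 15 N. Lifting off, checking, then handing in.

Request:
{"method": "step_arm", "body": {
  "commands": [
    [0, 0, 0, 0.2, 0, 0, 0],
    [0, 0, 0, 1.5, 0, 0, 0],
    [0, 0, 0, 4.5, 0, 0, 0],
    [0, 0, 0, 8, 0, 0, 0],
    [0, 0, 0, 11, 0, 0, 0]
  ]
}}

```text
time: 14.23
tool_pos: [0.4678, -0.1018, 0.1991]
tool_rot: [3.141, -0.0, -2.897]
contact_force: [1.0, -0.7, 0.6]
opening: 0.0005
grip_force: 0.0
```

Request:
{"method": "step_arm", "body": {
  "commands": [
    [0, -1.5, 0, 3, 0, 0, 0],
    [0, -4, 0, 5, 0, 0, 0],
    [0, -7, 0, 5, 0, 0, 0],
    [0, -7, 0, 5, 0, 0, 0],
    [0, -7, 0, 5, 0, 0, 0]
  ]
}}

```text
time: 14.65
tool_pos: [0.3973, -0.1018, 0.248]
tool_rot: [-3.141, 0.001, -2.898]
contact_force: [-0.2, 0.2, -0.3]
opening: 0.0007
grip_force: 0.0
```

```bash
python3 -c "
from h import *
im=read_camera('scene');cv2.imwrite('pics/s6_raw.png',im[:,:,::-1])
print(tz('pics/s6_raw.png',10.5));s=observe();print(s['tool_pos'],s['contact_force'])
print(hand_in())"
```

```text
(array([0.0871, 0.09  , 0.0889, 0.0887]), np.float64(0.08868348943243225))
[ 0.39807401 -0.1019577   0.24769985] [ 0.15651128 -1.14769832 -0.58552777]
the job is handed in; nothing more can be done
None
```

The job is handed in (no verdict was returned): I wound the table down to about 85.4 mm and brought it back up on the rise to 89.0 mm against the rest's 89.3 mm by touch; it held under a lean of about 15 N for a second, and the arm is clear of everything.

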